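# Re-rack specimens from the carrier into the storage tray in order

### The job

Move the four specimen containers from the grey carrier into the empty white storage tray, keeping their order: the one next to the carrier's label card goes into the compartment next to the tray's label card, and so on along the row. Begin at the label-card end and take them strictly in turn, one at a time, so that the order is never lost. Keep every container upright, set each one down gently on the compartment floor, and leave the tip box, gel comb and timer where they are.

Things in the scene. Friction and masses are not known exactly. Their poses are not given: they have to be found in the camera images.
- pot_mid (a point): Wide white screw-top specimen pot, the squattest: 72 mm tall, body about 48 mm across, lid 50 mm across in its upper 20 mm. Upright at the start in one compartment of the carrier, any yaw. This point is on its axis, half-way up, z axis up. Best held by its lid, about 62 mm above its foot (26 mm above this point). About 90 g.
- bottle_mid (a point): Pale white narrow-necked plastic bottle, 86 mm tall; body 36 mm across up to 60 mm, then a shoulder to a small white cap 24 mm across. Upright at the start in one compartment of the carrier, any yaw. This point is on its axis, half-way up, z axis up. Best held round the body 52 mm above its foot (9 mm above this point), so that the gripper clears the tops. About 80 g.
- tube_mid (a point): Slender free-standing sample tube with flat foot, 85 mm tall, body 30 mm across with a paper label round it, grey ribbed cap 35 mm across in its upper 14 mm. Upright at the start in one compartment of the carrier, any yaw. This point is on its axis, half-way up, z axis up. Best held round the body 55 mm above its foot (12.5 mm above this point), so that the gripper clears the tops. About 55 g.
- amber_mid (a point): Amber glass jar with black screw lid, 80 mm tall, body 42 mm across up to 57 mm, lid 38 mm across in its upper 17 mm. Upright at the start in one compartment of the carrier, any yaw. This point is on its axis, half-way up, z axis up. Best held round the body 50 mm above its foot (10 mm above this point), so that the gripper clears taller neighbours. About 120 g.
- carrier: Grey specimen carrier, full at the start, fixed, 252 x 66 mm, any yaw; 4 compartments 58 x 58 mm inside, centres x = -93, -31, 31, 93 mm, y = 0; walls 4 mm thick, tops 18 mm and floors 4 mm above the bench. White label card in a sloping holder at its -x end (to x = -161), by the first compartment. Grip bars across both ends at x = -124 and 124, 46 mm high. Which container stands where varies. Origin: centre of underside, z up.
- tray: White storage tray, empty at the start, fixed, 252 x 66 mm, any yaw; 4 compartments 58 x 58 mm inside, centres x = -93, -31, 31, 93 mm, y = 0; walls 4 mm thick, tops 18 mm and floors 4 mm above the bench. White label card in a sloping holder at its -x end (to x = -161), by the first compartment. No grip bars. Origin: centre of underside, z up.
- tip_box: Bystander: closed grey pipette-tip box, 122 x 84 x 70 mm, lying on the bench beyond the racks. Origin: centre of its underside.
- gel_comb: Bystander: small white gel comb, 110 mm long, 33 mm wide, 6 mm thick, lying flat on the bench. Origin: underside of its bar.
- timer: Bystander: white bench timer, 58 x 66 x 16 mm, lying on the bench. Origin: centre of its underside.

How it is judged:
By the outcome, as a careful person would: the job done as asked, in the order asked, and still so for the second after the job is handed in, with the robot touching nothing.
It also fails if it takes over 128 s, if anything falls off the work surface, if the arm or the gripper's body presses on something with over 40 N, if the wrist force passes 120 N, or if a joint passes its speed limit or range.

### The arm

A 6-joint arm with a two-finger parallel gripper is mounted at the origin on the work surface. World frame = base frame: x ahead of the robot, y to its left, z up, the work surface at z = 0. Lengths are in m, angles in rad, forces in N, time in s.
With the tool pointing down it reaches from about 0.35 to 0.975 m from the base axis. Payload 4.9 kg.
Tool frame: the origin (TCP) lies at the very end of the fingers, on their centre line; the grasp point (between the pads) lies 19 mm behind it; z points along the fingers, x is the direction in which the jaws open and shut, and the axes are right-handed (so a half turn about z gives the same grasp; the last joint's range is limited). The gripper opens to 85 mm and grips with 20 to 120 N. Pads are 22 mm wide; open, the fingers measure 114 mm over their backs; the gripper's body (76 mm by 85 mm) begins 54 mm behind the grasp point. The pads swing forward as they close: fully open they stand 13 mm farther back than shut.
Start: joints at [-1.438, 0.053, 1.613, -0, 1.476, -0.119], TCP at [0.156, -0.605, 0.231] pointing down, gripper open.
Joint ranges: [-3.01, 3.01], [-1.01, 2.22], [0.06, 2.58], [-1.02, 4.17], [0.09, 2.62], [-3.14, 3.14]. Speed limits (rad/s): [2.57, 2.57, 3.14, 3.14, 3.14, 3.14].

### API

Orientations are given as a unit quaternion [w, x, y, z].
In Python, from plant import * gives the robot as it stands.
- The arm moves only by the shell command python3 -m inch 'ROWS'. ROWS is text: rows parted by semicolons, each of 7 numbers parted by spaces: the shift along the tool's x, y, z in m, then the turn, a rotation vector about the tool's x, y, z in rad, then the closure, from 0 (fully open) to 1 (shut). A call has 1 to 10 rows; each row shifts and turns the commanded pose from where the row before left it, along the tool's axes as they then stand; what a row does not reach is not made up. A row lasts 1/12 s, in which the tool goes at most 41.7 mm and 7.16 degrees, less where a joint would pass 70% of its speed; a pose out of reach is approached as far as the arm can. A call with a gripper value outside its range is refused whole. The fingers move at their own pace and stop on an object; the grip force is fixed at half the most. Time passes only in rows, so rows that do not move let the fingers close. It gives the time, the measured TCP pose, the force and the opening at its end, in the units of the state.
- state(): the state, without advancing time (a new reading comes with each control period).
- grab_frame(name): name is "side" or "top"; returns the picture (480x640x3 uint8, blue, green, red); there is no depth.
- camera_info(name): a dict with "vertical_fov" (degrees; the focal length in pixels is half the picture's height over the tangent of half this angle, whatever the lens; pixels are square), "cx", "cy" (the principal point, pixels), "origin" and "rotation" of the camera in the world. Camera axes: x right, y down, z forward; pixel columns grow to the right and rows downward; lengths in m; the calibration is good to about 2 mm. A picture is of the moment at which its call begins. camera_info takes no time and is no camera call.
- job_done(): hands the job in, once; it reports no verdict.
The state is a dict: "time": time; "joint_pos": joint angles; "joint_vel": joint speeds; "joint_efforts": joint torques, N m; "tool_pos": TCP position; "tool_rot": TCP orientation; "contact_force": force on the tool from outside, world axes, zero at the start; "ft_torque": the same for the moment, N m; "gripper_width": opening from 0.0 (shut) to 1.0 (fully open).
Only numpy, scipy, OpenCV 4.12 (cv2) and the standard library are available. Lean on these libraries where they do the work, as an engineer would, in place of code of your own. Each camera call takes 0.05 s, during which the arm holds its last target.

## Working session

There is one attempt and no reset: what is moved stays moved. The work goes in short steps, Python scripts to look and compute and a shell command to move; the robot and the scene stay as the last step left them, time stands still between calls to the robot, and variables do not carry over. Pictures are saved under pics/ and viewed, and the job is handed in when it is done.

```bash
ls; mkdir -p pics
python3 - <<'E'
from plant import *
import cv2
s=state(); print(s)
for n in("side","top"):
    cv2.imwrite(f"pics/{n}0.png",grab_frame(n)); print(n,camera_info(n))
E
```

```text
pics
{'time': 0.0, 'joint_pos': array([-1.43799520e+00,  5.33503277e-02,  1.61427187e+00, -4.19115494e-06,
        1.47600400e+00, -1.19003211e-01]), 'joint_vel': array([-0.00083877,  0.00132882,  0.00146404,  0.00210054, -0.00025341,
       -0.00041588]), 'joint_efforts': array([-8.69352880e-05, -3.93684554e+01, -3.70174885e+01, -1.04177227e-04,
        6.97415555e-03,  2.27923852e-05]), 'tool_pos': array([ 0.15563522, -0.60467732,  0.23008029]), 'tool_rot': array([-7.12504873e-04,  7.90300860e-01, -6.12718139e-01, -7.25374977e-04]), 'contact_force': array([-0.76970122,  0.78549302, -0.10745633]), 'ft_torque': array([-0.00670596, -0.00340682, -0.02382699]), 'gripper_width': 0.9993801416650989}
side {'vertical_fov': 43.67445786326341, 'cx': 320.0405948725426, 'cy': 244.4388067512672, 'origin': array([0.21628558, 0.46332018, 0.812473  ]), 'rotation': array([ 0.10606075, -0.31027363,  0.89234492, -0.31016437])}
top {'vertical_fov': 56.67687989641456, 'cx': 325.1871800834549, 'cy': 239.61731785095537, 'origin': array([ 0.4649862 , -0.00885088,  0.98203651]), 'rotation': array([-0.05351005,  0.70645116, -0.70398249,  0.04972007])}
```

View pics/side0.png

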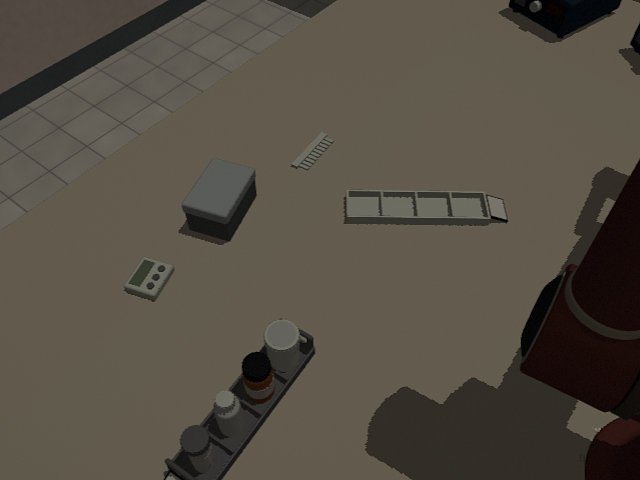

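View pics/top0.png

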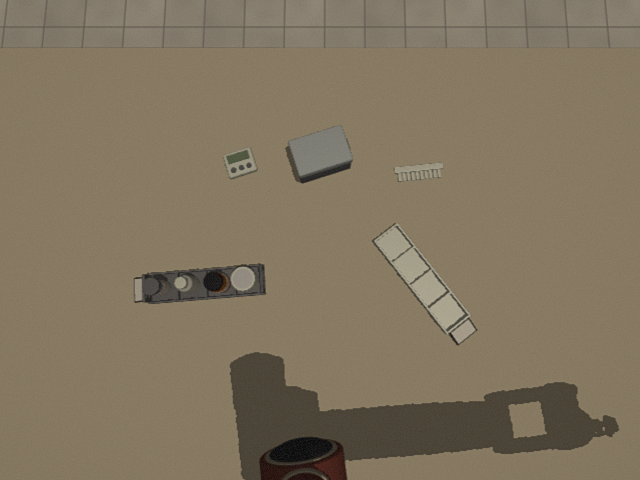

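The top view shows the carrier at (200,284) with its label card on the left (139,290). From the card the order is tube (150,286), bottle (183,283), amber (215,281), pot (243,279). The tray runs from (388,233) to its card at (463,331). I'll zoom in and measure.

```bash
cat > h.py <<'E'
import numpy as np, cv2
from scipy.spatial.transform import Rotation as R
from plant import *
def cam(n):
    c=camera_info(n); f=240/np.tan(np.radians(c["vertical_fov"])/2)
    q=c["rotation"]; r=R.from_quat([q[1],q[2],q[3],q[0]]).as_matrix()
    return f,c["cx"],c["cy"],np.array(c["origin"]),r
def ray(n,u,v):
    f,cx,cy,o,r=cam(n); return o, r@np.array([(u-cx)/f,(v-cy)/f,1.])
def onto(n,u,v,z):
    o,d=ray(n,u,v); return o+d*(z-o[2])/d[2]
def proj(n,p):
    f,cx,cy,o,r=cam(n); c=r.T@(np.array(p)-o); return np.array([cx+f*c[0]/c[2],cy+f*c[1]/c[2]])
E
python3 - <<'E'
import cv2
from h import *
t=cv2.imread("pics/top0.png"); s=cv2.imread("pics/side0.png")
def crop(i,x,y,w,h,k,n):
    cv2.imwrite(n,cv2.resize(i[y:y+h,x:x+w],None,fx=k,fy=k,interpolation=cv2.INTER_CUBIC))
crop(t,125,250,155,65,5,"pics/c_top.png"); crop(t,360,210,130,145,4,"pics/t_top.png")
crop(s,160,310,170,170,3.5,"pics/c_side.png"); crop(s,330,170,190,70,4,"pics/t_side.png")
for n in("top","side"):
    f,cx,cy,o,r=cam(n); print(n,f,r[:,2])
E
```

```text
top 445.01286590386337 [ 0.14558988  0.00560037 -0.98932918]
side 598.9139063079525 [ 0.38175719 -0.48773149 -0.78509837]
```

View pics/c_top.png

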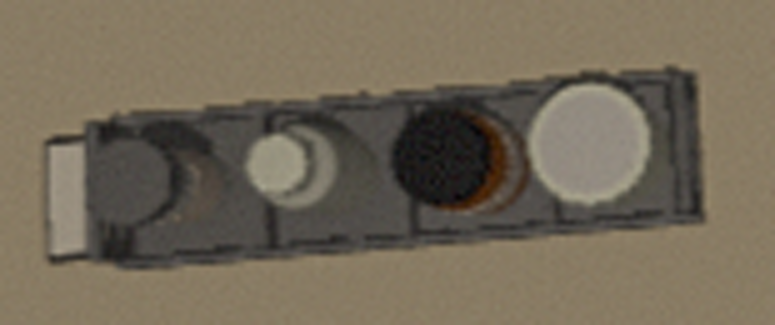

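View pics/t_top.png

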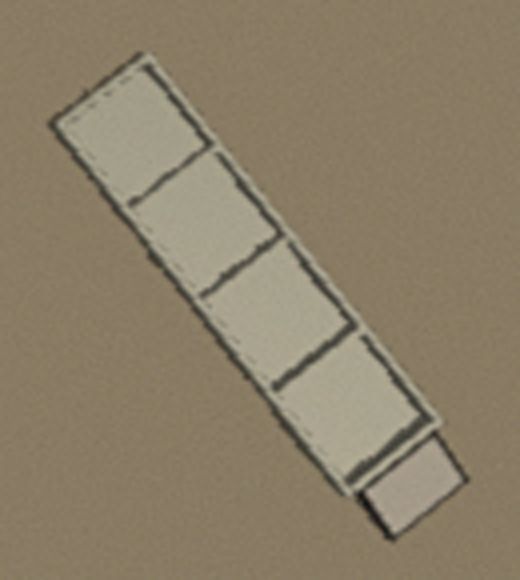

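View pics/c_side.png

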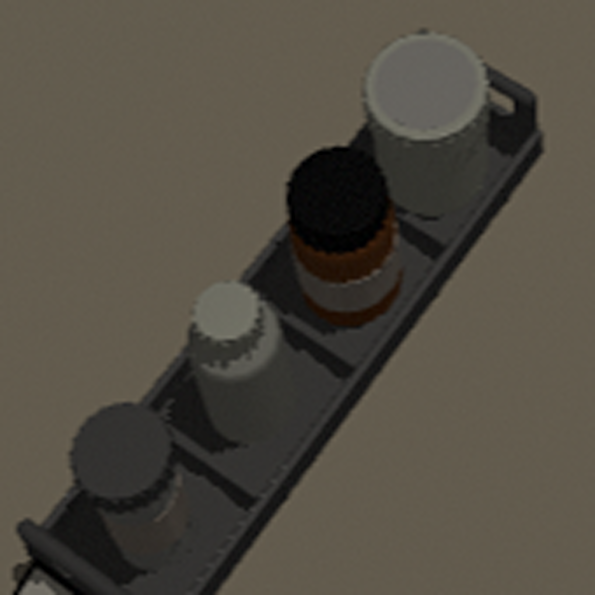

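View pics/t_side.png

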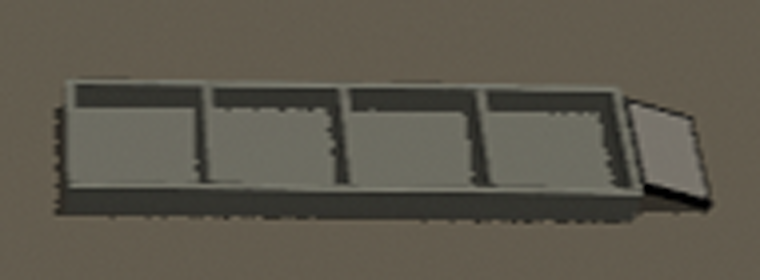

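Run:
```python
from h import *
np.set_printoptions(precision=4,suppress=True)
P=lambda c,k,o:(c[0]/k+o[0]-.5*(1-1/k),c[1]/k+o[1]-.5*(1-1/k))
# tray corners top + side
ct=[P(c,4,(360,210)) for c in[(145,53),(52,124),(440,424),(347,497)]]
cs=[P(c,4,(330,170)) for c in[(66,80),(66,187),(618,90),(640,193)]]
for nm,cc in(("top",ct),("side",cs)):
    W=np.array([onto(nm,*c,.018)[:2] for c in cc]); print(nm,W.tolist(),"ctr",W.mean(0))
    d=W[0]+W[1]-W[2]-W[3]; print("len",np.linalg.norm(d)/2,"yaw(+x)",np.arctan2(d[1],d[0]),"w",np.linalg.norm(W[0]-W[1]),np.linalg.norm(W[2]-W[3]))
T=dict(tube=((127,183),(125,450),.089),bottle=((278,163),(228,311),.090),amber=((441,155),(338,197),.084),pot=((590,142),(427,86),.076))
for k,(a,b,z) in T.items():
    a=P(a,5,(125,250)); b=P(b,3.5,(160,310))
    o1,d1=ray("top",*a);o2,d2=ray("side",*b)
    s=np.linalg.lstsq(np.c_[d1,-d2],o2-o1,rcond=None)[0]
    print(k,onto("top",*a,z)[:2],onto("side",*b,z)[:2],"tri",o1+s[0]*d1,o2+s[1]*d2)
# carrier lower outline points: walls top front edges in top crop
for c in[(120,118),(660,72),(703,220),(120,268),(98,262)]:
    print("car",onto("top",*P(c,5,(125,250)),.018)[:2])
for c in [(273,120),(413,105),(413,228),(272,240),(558,212)]: print("div",onto("top",*P(c,5,(125,250)),.018)[:2])
# side view carrier
for c in[(540,145),(215,595)]: print("carside",onto("side",*P(c,3.5,(160,310)),.018)[:2])
```

```text
top [[0.644570493647959, -0.158768316569738], [0.6049499342101736, -0.1071851911799392], [0.44398429871434975, -0.3120457235799035], [0.4056223633361065, -0.26116906955834035]] ctr [ 0.5248 -0.2098]
len 0.25216091964314735 yaw(+x) 0.6551224590770772 w 0.06504312073649905 0.06371869435569398
side [[0.6441663135246319, -0.15958830676697677], [0.6056032725265517, -0.10792174227256202], [0.44405591067086725, -0.3105476473899068], [0.4064557016410163, -0.2615551479448902]] ctr [ 0.5251 -0.2099]
len 0.25108946149236294 yaw(+x) 0.6517042786298227 w 0.06447124954330527 0.06175792030953145
tube [0.5011 0.3465] [0.5004 0.3461] tri [0.5011 0.3465 0.0891] [0.5005 0.3461 0.0889]
bottle [0.5092 0.286 ] [0.5077 0.2867] tri [0.5093 0.2867 0.0881] [0.5085 0.2862 0.0879]
amber [0.513  0.2224] [0.5093 0.2259] tri [0.5133 0.2242 0.0769] [0.5122 0.2235 0.0767]
pot [0.5189 0.164 ] [0.5173 0.1649] tri [0.519  0.1644 0.0738] [0.5183 0.164  0.0736]
car [0.532  0.3795]
car [0.5528 0.1455]
car [0.489  0.1253]
car [0.4676 0.3755]
car [0.4701 0.3852]
div [0.5314 0.313 ]
div [0.5381 0.2524]
div [0.4851 0.2502]
div [0.4797 0.3107]
div [0.4922 0.1879]
carside [0.485  0.1333]
carside [0.4633 0.3523]
```

Both views agree to about 1 mm: tray centre (0.525, -0.210) with yaw 0.653, and the carrier row running along -1.48 rad. First I move to mid-table and turn the jaws across the carrier row.

```bash
cat > g.py <<'E'
import sys
from h import *
# usage: g.py x y z theta : remaining shift in tool axes & turn about tool z
x,y,z,th=map(float,sys.argv[1:5]); s=state()
q=s["tool_rot"]; r=R.from_quat([q[1],q[2],q[3],q[0]])
d=r.as_matrix().T@(np.array([x,y,z])-s["tool_pos"])
X=np.array([[np.cos(th),np.sin(th),0],[np.sin(th),-np.cos(th),0],[0,0,-1]]).T
v=(r.inv()*R.from_matrix(X)).as_rotvec()
dn=X.T@(np.array([x,y,z])-s["tool_pos"])
print("t",round(s["time"],2),"pos",s["tool_pos"].round(4),"F",np.round(s["contact_force"],1),"w",round(float(s["gripper_width"]),3))
print("shift now",d.round(4),"turn",v.round(4),"shift after turn",dn.round(4))
E
python3 -m inch '-.025 -.0242 0 0 0 0 0;-.025 -.0242 0 0 0 0 0;-.025 -.0242 0 0 0 0 0;-.025 -.0242 0 0 0 0 0;-.025 -.0242 0 0 0 0 0;-.025 -.0242 0 0 0 0 0;-.025 -.0242 0 0 0 0 0;-.025 -.0242 0 0 0 0 0;-.025 -.0242 0 0 0 0 0;-.025 -.0242 0 0 0 0 0'
python3 -m inch '-.025 -.0242 0 0 0 0 0;-.025 -.0242 0 0 0 0 0;-.025 -.0242 0 0 0 0 0;-.025 -.0242 0 0 0 0 0;-.025 -.0242 0 0 0 0 0;-.025 -.0242 0 0 0 0 0;-.025 -.0242 0 0 0 0 0;-.025 -.0242 0 0 0 0 0;-.025 -.0242 0 0 0 0 0;-.025 -.0242 0 0 0 0 0'
python3 -m inch '0 0 0 0 0 -.12 0;0 0 0 0 0 -.12 0;0 0 0 0 0 -.12 0;0 0 0 0 0 -.12 0;0 0 0 0 0 -.12 0;0 0 0 0 0 -.12 0;0 0 0 0 0 -.12 0;0 0 0 0 0 -.12 0;0 0 0 0 0 -.12 0;0 0 0 0 0 -.12 0'
python3 -m inch '0 0 0 0 0 -.105 0;0 0 0 0 0 -.105 0;0 0 0 0 0 0 0'
python3 g.py .5008 .3463 .17 .09
```

```text
time: 0.93
tool_pos: [0.3281, -0.3011, 0.2308]
tool_rot: [-0.0, 0.79, -0.613, -0.0]
contact_force: [0.3, -0.2, -0.3]
gripper_width: 1.001
time: 1.77
tool_pos: [0.5001, 0.0014, 0.2309]
tool_rot: [0.0, 0.79, -0.613, -0.0]
contact_force: [-0.9, -0.3, 0.3]
gripper_width: 1.0
time: 2.6
tool_pos: [0.4995, -0.0004, 0.2307]
tool_rot: [-0.0, 0.998, -0.056, -0.001]
contact_force: [0.1, 0.1, -0.4]
gripper_width: 0.999
time: 2.85
tool_pos: [0.4996, -0.0004, 0.2308]
tool_rot: [-0.0, 0.999, 0.046, -0.0]
contact_force: [1.2, 0.0, 0.7]
gripper_width: 0.999
t 2.85 pos [ 4.996e-01 -4.000e-04  2.308e-01] F [1.2 0.  0.7] w 0.999
shift now [ 0.0334 -0.3451  0.0608] turn [-0.0002  0.0009  0.0027] shift after turn [ 0.0324 -0.3452  0.0608]
```

```bash
python3 -m inch '.0033 -.0345 .006 0 0 0 0;.0033 -.0345 .006 0 0 0 0;.0033 -.0345 .006 0 0 0 0;.0033 -.0345 .006 0 0 0 0;.0033 -.0345 .006 0 0 0 0;.0033 -.0345 .006 0 0 0 0;.0033 -.0345 .006 0 0 0 0;.0033 -.0345 .006 0 0 0 0;.0033 -.0345 .006 0 0 0 0;.0033 -.0345 .006 0 0 0 0'
python3 -m inch '0 0 0 0 0 0 0;0 0 0 0 0 0 0'
python3 g.py .5008 .3463 .037 .09
python3 - <<'E'
from h import *
for n in("top","side"):
    i=grab_frame(n)
    i=i[200:400,80:330] if n=="top" else i[280:480,120:370]
    cv2.imwrite(f"pics/a_{n}.png",cv2.resize(i,None,fx=3,fy=3,interpolation=cv2.INTER_CUBIC))
E
```

```text
time: 3.68
tool_pos: [0.5009, 0.3478, 0.1706]
tool_rot: [0.0, 0.999, 0.044, -0.0]
contact_force: [0.0, -0.0, 0.1]
gripper_width: 1.0
time: 3.85
tool_pos: [0.5005, 0.3473, 0.17]
tool_rot: [0.001, 0.999, 0.046, -0.001]
contact_force: [0.6, -0.6, -0.4]
gripper_width: 1.001
t 3.85 pos [0.5005 0.3473 0.17  ] F [ 0.6 -0.6 -0.4] w 1.001
shift now [0.0005 0.0008 0.133 ] turn [0.0011 0.002  0.0016] shift after turn [0.0002 0.001  0.133 ]
```

View pics/a_side.png

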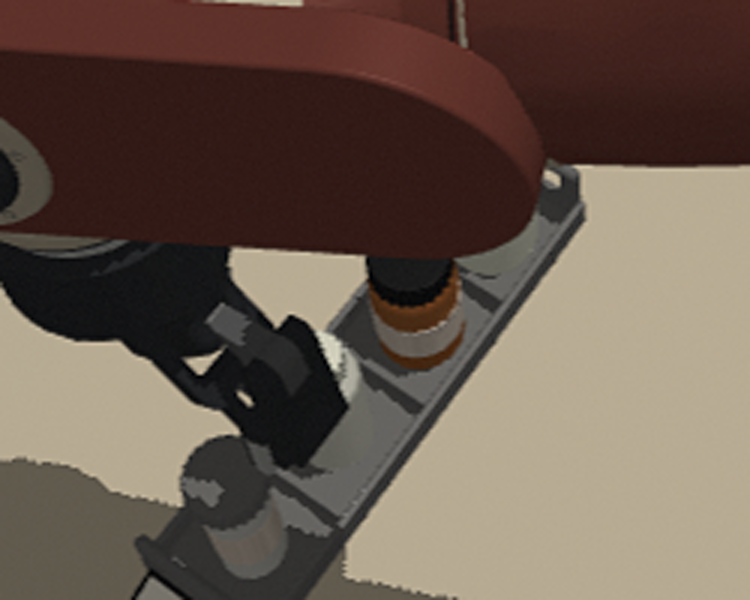

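View pics/a_top.png

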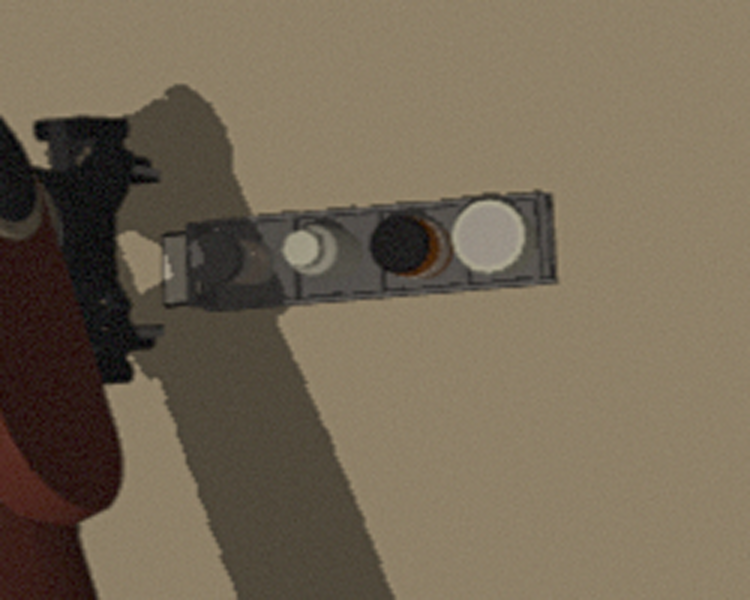

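The top view shows the fingers straddling the row at the tube (215,250 in the crop), and the jaws are square to the carrier. Next I descend and grip.

```bash
python3 -m inch '0 .001 .025 0 0 0 0;0 0 .025 0 0 0 0;0 0 .025 0 0 0 0;0 0 .025 0 0 0 0;0 0 .018 0 0 0 0;0 0 .010 0 0 0 0;0 0 .005 0 0 0 0;0 0 0 0 0 0 0'
python3 -m inch '0 0 0 0 0 0 .3;0 0 0 0 0 0 .4;0 0 0 0 0 0 .5;0 0 0 0 0 0 .55;0 0 0 0 0 0 .6;0 0 0 0 0 0 .65;0 0 0 0 0 0 .7;0 0 0 0 0 0 .8;0 0 0 0 0 0 1;0 0 0 0 0 0 1'
python3 -m inch '0 0 0 0 0 0 1;0 0 0 0 0 0 1;0 0 0 0 0 0 1;0 0 0 0 0 0 1'
python3 g.py .5008 .3463 .037 .09
```

```text
time: 4.62
tool_pos: [0.5014, 0.3441, 0.0378]
tool_rot: [0.0, 0.999, 0.045, -0.001]
contact_force: [0.9, -0.5, 0.5]
gripper_width: 1.003
time: 5.45
tool_pos: [0.5021, 0.3455, 0.0394]
tool_rot: [-0.0, 0.999, 0.046, 0.001]
contact_force: [-0.0, -1.1, 5.8]
gripper_width: 0.355
time: 5.78
tool_pos: [0.5022, 0.3456, 0.0394]
tool_rot: [-0.0, 0.999, 0.045, 0.001]
contact_force: [0.1, 0.2, 4.7]
gripper_width: 0.356
t 5.78 pos [0.5022 0.3456 0.0394] F [0.1 0.2 4.7] w 0.356
shift now [-0.0013 -0.0009  0.0024] turn [-0.0007 -0.0014  0.001 ] shift after turn [-0.0013 -0.0009  0.0024]
```

Tube gripped: opening 30 mm, equal to its body. Lift and work out the move to tray compartment 1.

```bash
python3 -m inch '0 0 -.005 0 0 0 1;0 0 -.01 0 0 0 1;0 0 -.02 0 0 0 1;0 0 -.02 0 0 0 1;0 0 -.02 0 0 0 1;0 0 -.02 0 0 0 1;0 0 -.02 0 0 0 1;0 0 -.02 0 0 0 1;0 0 -.005 0 0 0 1;0 0 0 0 0 0 1'
python3 g.py .4511 -.2663 .17 -.918
```

```text
time: 6.62
tool_pos: [0.5025, 0.3457, 0.1808]
tool_rot: [-0.001, 0.999, 0.046, 0.002]
contact_force: [0.8, -0.7, -0.6]
gripper_width: 0.356
t 6.62 pos [0.5025 0.3457 0.1808] F [ 0.8 -0.7 -0.6] w 0.356
shift now [-0.1069  0.6048  0.0094] turn [-0.0035 -0.0028  1.0091] shift after turn [0.4549 0.4126 0.0108]
```

```bash
python3 -m inch '-.0025 .015 0 0 0 0 1;-.0055 .03 0 0 0 0 1;-.0055 .03 0 0 0 0 1;-.0055 .03 0 0 0 0 1;-.0055 .03 0 0 0 0 1;-.0055 .03 0 0 0 0 1;-.0055 .03 0 0 0 0 1;-.0055 .03 0 0 0 0 1;-.0055 .03 0 0 0 0 1;-.0055 .03 0 0 0 0 1'
python3 -m inch '-.0055 .03 0 0 0 0 1;-.0055 .03 0 0 0 0 1;-.0055 .03 0 0 0 0 1;-.0055 .03 0 0 0 0 1;-.0055 .03 0 0 0 0 1;-.0055 .03 0 0 0 0 1;-.0055 .03 0 0 0 0 1;-.0055 .03 0 0 0 0 1;-.0055 .03 0 0 0 0 1;-.004 .018 0 0 0 0 1'
python3 -m inch '0 0 0 0 0 .06 1;0 0 0 0 0 .11 1;0 0 0 0 0 .11 1;0 0 0 0 0 .11 1;0 0 0 0 0 .11 1;0 0 0 0 0 .11 1;0 0 0 0 0 .11 1;0 0 0 0 0 .11 1;0 0 0 0 0 .11 1;0 0 0 0 0 .069 1'
python3 -m inch '0 0 0 0 0 0 1;0 0 0 0 0 0 1'
python3 g.py .4511 -.2663 .05 -.918
```

```text
time: 7.45
tool_pos: [0.4735, 0.0547, 0.1759]
tool_rot: [0.0, 0.999, 0.045, -0.002]
contact_force: [-0.0, 0.0, -1.2]
gripper_width: 0.357
time: 8.28
tool_pos: [0.4463, -0.2373, 0.176]
tool_rot: [-0.001, 0.999, 0.044, -0.002]
contact_force: [0.3, -0.5, -0.5]
gripper_width: 0.356
time: 9.12
tool_pos: [0.4467, -0.2346, 0.1757]
tool_rot: [-0.0, 0.895, -0.445, -0.002]
contact_force: [0.2, 0.8, -0.5]
gripper_width: 0.353
time: 9.28
tool_pos: [0.4472, -0.2347, 0.1764]
tool_rot: [-0.0, 0.897, -0.442, -0.002]
contact_force: [-0.3, -0.8, -0.6]
gripper_width: 0.358
t 9.28 pos [ 0.4472 -0.2347  0.1764] F [-0.3 -0.8 -0.6] w 0.358
shift now [0.0278 0.016  0.1264] turn [0.0011 0.003  0.0015] shift after turn [0.0275 0.0161 0.1264]
```

```bash
python3 -m inch '.014 .008 .02 0 0 0 1;.0136 .008 .03 0 0 0 1;0 0 .03 0 0 0 1;0 0 .02 0 0 0 1;0 0 .01 0 0 0 1;0 0 0 0 0 0 1;0 0 0 0 0 0 1'
python3 g.py .4511 -.2663 .039 -.918
python3 - <<'E'
from h import *
for n in("top","side"):
    i=grab_frame(n)
    i=i[200:380,350:590] if n=="top" else i[130:310,330:570]
    cv2.imwrite(f"pics/b_{n}.png",cv2.resize(i,None,fx=3,fy=3,interpolation=cv2.INTER_CUBIC))
E
```

```text
time: 9.87
tool_pos: [0.4523, -0.2666, 0.0682]
tool_rot: [-0.0, 0.897, -0.443, -0.0]
contact_force: [0.2, 0.1, -0.0]
gripper_width: 0.356
t 9.87 pos [ 0.4523 -0.2666  0.0682] F [ 0.2  0.1 -0. ] w 0.356
shift now [-0.001   0.0008  0.0292] turn [0.0002 0.0007 0.0008] shift after turn [-0.001   0.0008  0.0292]
```

View pics/b_side.png

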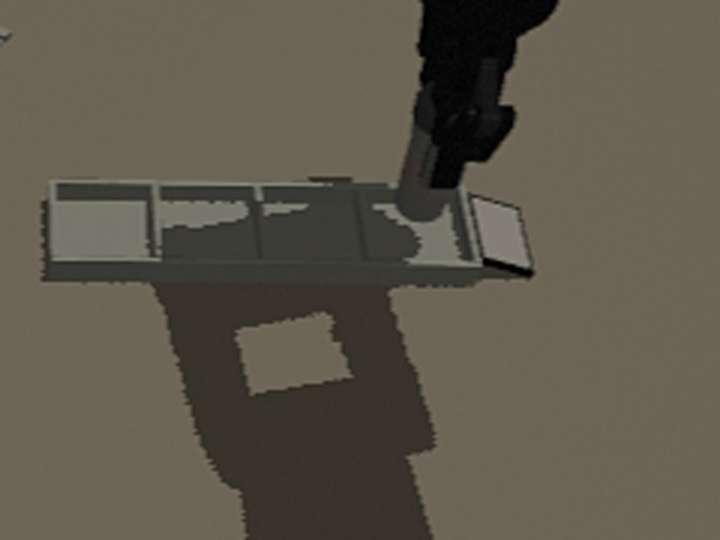

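View pics/b_top.png

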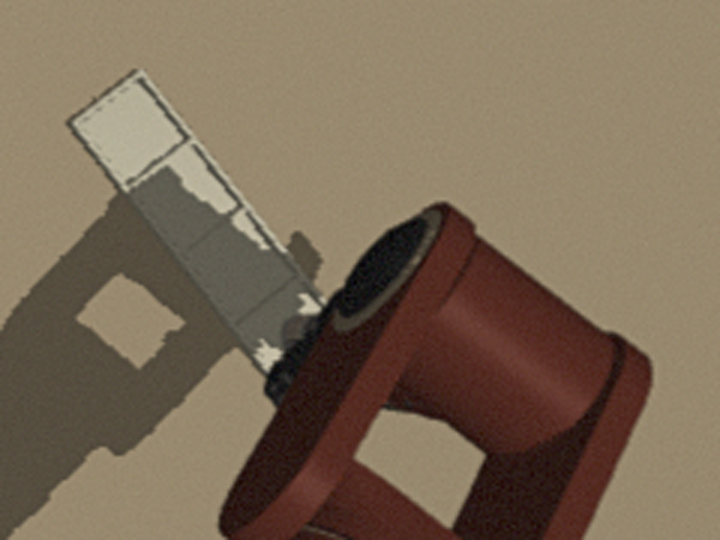

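In the side crop the tube foot (420,215) hangs over the compartment next to the card. I lower it slowly and watch the force.

```bash
python3 -m inch '-.001 .001 .01 0 0 0 1;0 0 .008 0 0 0 1;0 0 .005 0 0 0 1;0 0 .002 0 0 0 1;0 0 0 0 0 0 1;0 0 0 0 0 0 1'
python3 -m inch '0 0 .001 0 0 0 1;0 0 .001 0 0 0 1;0 0 0 0 0 0 1;0 0 0 0 0 0 1'; python3 -m inch '0 0 .001 0 0 0 1;0 0 0 0 0 0 1;0 0 0 0 0 0 1'
```

```text
time: 10.47
tool_pos: [0.4511, -0.2665, 0.0431]
tool_rot: [-0.0, 0.897, -0.443, -0.0]
contact_force: [-0.5, 0.5, -0.9]
gripper_width: 0.357
time: 10.8
tool_pos: [0.4512, -0.2666, 0.0414]
tool_rot: [0.0, 0.896, -0.443, 0.0]
contact_force: [-0.5, -0.7, -0.1]
gripper_width: 0.354
time: 11.05
tool_pos: [0.4511, -0.2665, 0.0403]
tool_rot: [-0.0, 0.896, -0.443, -0.0]
contact_force: [-0.4, 0.8, -0.9]
gripper_width: 0.352
```

```bash
python3 -m inch '0 0 .001 0 0 0 1;0 0 0 0 0 0 1;0 0 0 0 0 0 1'; python3 -m inch '0 0 .0005 0 0 0 1;0 0 0 0 0 0 1;0 0 0 0 0 0 1';python3 -m inch '0 0 .0005 0 0 0 1;0 0 0 0 0 0 1;0 0 0 0 0 0 1'
```

```text
time: 11.3
tool_pos: [0.4513, -0.2667, 0.0394]
tool_rot: [0.0, 0.896, -0.443, 0.0]
contact_force: [-0.4, -0.0, -0.3]
gripper_width: 0.353
time: 11.55
tool_pos: [0.4514, -0.2668, 0.0393]
tool_rot: [0.0, 0.896, -0.443, 0.0]
contact_force: [-1.4, 0.5, 4.9]
gripper_width: 0.356
time: 11.8
tool_pos: [0.4516, -0.2669, 0.0393]
tool_rot: [0.0, 0.896, -0.443, 0.0]
contact_force: [-1.4, 1.4, 6.8]
gripper_width: 0.354
```

Contact at z = 0.0393, the grasp height. Release gradually, then retreat upward.

```bash
python3 -m inch '0 0 -.0005 0 0 0 .66;0 0 0 0 0 0 .62;0 0 0 0 0 0 .58;0 0 0 0 0 0 .5;0 0 0 0 0 0 .4;0 0 0 0 0 0 .2;0 0 0 0 0 0 0;0 0 0 0 0 0 0;0 0 0 0 0 0 0;0 0 0 0 0 0 0'
python3 -m inch '0 0 -.01 0 0 0 0;0 0 -.02 0 0 0 0;0 0 -.025 0 0 0 0;0 0 -.03 0 0 0 0;0 0 -.03 0 0 0 0;0 0 -.015 0 0 0 0;0 0 0 0 0 0 0'
python3 g.py .5087 .2863 .17 .09
python3 - <<'E'
from h import *
i=grab_frame("side")[130:310,330:570]
cv2.imwrite("pics/c1_side.png",cv2.resize(i,None,fx=3,fy=3,interpolation=cv2.INTER_CUBIC))
E
```

```text
time: 12.63
tool_pos: [0.4511, -0.2666, 0.0388]
tool_rot: [0.0, 0.897, -0.443, 0.0]
contact_force: [0.1, -0.2, -0.5]
gripper_width: 0.999
time: 13.22
tool_pos: [0.4536, -0.2684, 0.175]
tool_rot: [0.001, 0.897, -0.443, 0.005]
contact_force: [0.5, -0.2, 0.6]
gripper_width: 1.002
t 13.22 pos [ 0.4536 -0.2684  0.175 ] F [ 0.5 -0.2  0.6] w 1.002
shift now [-0.4072 -0.3808  0.002 ] turn [ 0.0027 -0.0102 -1.0079] shift after turn [ 0.1048 -0.5475  0.005 ]
```

View pics/c1_side.png

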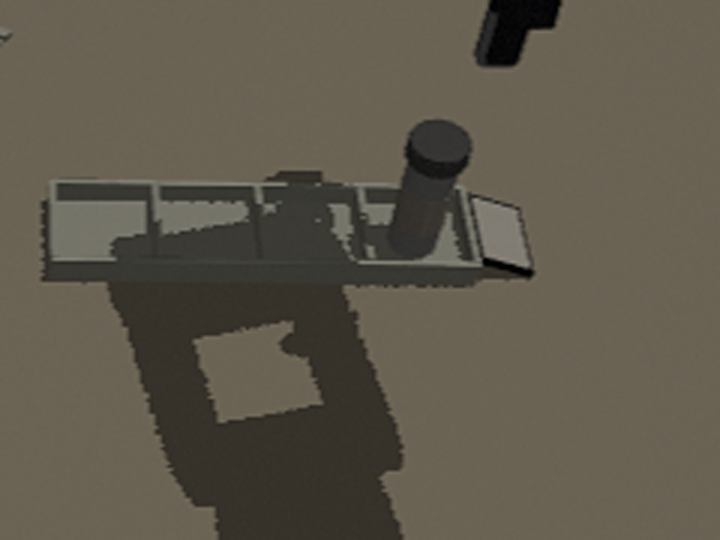

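The tube stands upright in compartment 1 (425,190). Next the bottle.

```bash
python3 -m inch '0 0 0 0 0 -.06 0;0 0 0 0 0 -.11 0;0 0 0 0 0 -.11 0;0 0 0 0 0 -.11 0;0 0 0 0 0 -.11 0;0 0 0 0 0 -.11 0;0 0 0 0 0 -.11 0;0 0 0 0 0 -.11 0;0 0 0 0 0 -.11 0;0 0 0 0 0 -.068 0'
python3 -m inch '.003 -.0155 0 0 0 0 0;.0057 -.03 0 0 0 0 0;.0057 -.03 0 0 0 0 0;.0057 -.03 0 0 0 0 0;.0057 -.03 0 0 0 0 0;.0057 -.03 0 0 0 0 0;.0057 -.03 0 0 0 0 0;.0057 -.03 0 0 0 0 0;.0057 -.03 0 0 0 0 0;.0057 -.03 0 0 0 0 0'
python3 -m inch '.0057 -.03 0 0 0 0 0;.0057 -.03 0 0 0 0 0;.0057 -.03 0 0 0 0 0;.0057 -.03 0 0 0 0 0;.0057 -.03 0 0 0 0 0;.0057 -.03 0 0 0 0 0;.0057 -.03 0 0 0 0 0;.0057 -.03 0 0 0 0 0;.002 -.015 0 0 0 0 0;0 0 0 0 0 0 0'
python3 g.py .5087 .2863 .034 .09
```

```text
time: 14.1
tool_pos: [0.4501, -0.2658, 0.1666]
tool_rot: [-0.001, 0.999, 0.047, -0.001]
contact_force: [-0.4, 0.5, -0.4]
gripper_width: 1.001
time: 14.93
tool_pos: [0.4783, 0.0243, 0.1668]
tool_rot: [-0.0, 0.999, 0.045, -0.002]
contact_force: [0.2, 0.2, 0.4]
gripper_width: 1.001
time: 15.77
tool_pos: [0.5029, 0.283, 0.167]
tool_rot: [0.0, 0.999, 0.047, -0.001]
contact_force: [-0.4, -0.3, 0.1]
gripper_width: 1.002
t 15.77 pos [0.5029 0.283  0.167 ] F [-0.4 -0.3  0.1] w 1.002
shift now [ 0.0065 -0.0028  0.1329] turn [0.0003 0.0029 0.0033] shift after turn [ 0.0061 -0.0028  0.133 ]
```

```bash
python3 -m inch '.0063 -.0028 .02 0 0 0 0;0 0 .025 0 0 0 0;0 0 .025 0 0 0 0;0 0 .025 0 0 0 0;0 0 .02 0 0 0 0;0 0 .012 0 0 0 0;0 0 .006 0 0 0 0;0 0 0 0 0 0 0;0 0 0 0 0 0 0'
python3 g.py .5087 .2863 .034 .09
python3 -m inch '0 0 0 0 0 0 .3;0 0 0 0 0 0 .4;0 0 0 0 0 0 .45;0 0 0 0 0 0 .5;0 0 0 0 0 0 .55;0 0 0 0 0 0 .6;0 0 0 0 0 0 .7;0 0 0 0 0 0 .8;0 0 0 0 0 0 1;0 0 0 0 0 0 1'
python3 -m inch '0 0 0 0 0 0 1;0 0 0 0 0 0 1;0 0 0 0 0 0 1'
python3 -m inch '0 0 -.005 0 0 0 1;0 0 -.01 0 0 0 1;0 0 -.02 0 0 0 1;0 0 -.02 0 0 0 1;0 0 -.02 0 0 0 1;0 0 -.02 0 0 0 1;0 0 -.02 0 0 0 1;0 0 -.015 0 0 0 1;0 0 -.005 0 0 0 1;0 0 0 0 0 0 1'
python3 g.py .5004 -.2287 .17 -.918
```

```text
time: 16.52
tool_pos: [0.5106, 0.284, 0.0364]
tool_rot: [-0.0, 0.999, 0.045, 0.0]
contact_force: [0.2, 0.6, 0.8]
gripper_width: 1.001
t 16.52 pos [0.5106 0.284  0.0364] F [0.2 0.6 0.8] w 1.001
shift now [-0.0016 -0.0024  0.0024] turn [-0.     -0.0007 -0.0004] shift after turn [-0.0016 -0.0024  0.0024]
time: 17.35
tool_pos: [0.5102, 0.2844, 0.0365]
tool_rot: [-0.0, 0.999, 0.045, 0.0]
contact_force: [-2.3, -0.7, 4.7]
gripper_width: 0.402
time: 17.6
tool_pos: [0.5103, 0.2845, 0.0366]
tool_rot: [-0.0, 0.999, 0.045, 0.0]
contact_force: [-2.5, -0.8, 6.4]
gripper_width: 0.405
time: 18.43
tool_pos: [0.5111, 0.2847, 0.1731]
tool_rot: [-0.001, 0.999, 0.045, 0.002]
contact_force: [0.6, -0.2, -0.6]
gripper_width: 0.404
t 18.43 pos [0.5111 0.2847 0.1731] F [ 0.6 -0.2 -0.6] w 0.404
shift now [-0.0568  0.5103  0.0023] turn [-0.0029 -0.0029  1.008 ] shift after turn [0.4013 0.3203 0.0031]
```

```bash
python3 -m inch '-.0015 .015 0 0 0 0 1;-.0033 .03 0 0 0 0 1;-.0033 .03 0 0 0 0 1;-.0033 .03 0 0 0 0 1;-.0033 .03 0 0 0 0 1;-.0033 .03 0 0 0 0 1;-.0033 .03 0 0 0 0 1;-.0033 .03 0 0 0 0 1;-.0033 .03 0 0 0 0 1;-.0033 .03 0 0 0 0 1'
python3 -m inch '-.0033 .03 0 0 0 0 1;-.0033 .03 0 0 0 0 1;-.0033 .03 0 0 0 0 1;-.0033 .03 0 0 0 0 1;-.0033 .03 0 0 0 0 1;-.0033 .03 0 0 0 0 1;-.0033 .03 0 0 0 0 1;-.0015 .015 0 0 0 0 1;0 0 0 0 0 0 1'
python3 -m inch '0 0 0 0 0 .06 1;0 0 0 0 0 .11 1;0 0 0 0 0 .11 1;0 0 0 0 0 .11 1;0 0 0 0 0 .11 1;0 0 0 0 0 .11 1;0 0 0 0 0 .11 1;0 0 0 0 0 .11 1;0 0 0 0 0 .11 1;0 0 0 0 0 .068 1'
python3 -m inch '0 0 0 0 0 0 1;0 0 0 0 0 0 1'
python3 g.py .5004 -.2287 .0365 -.918
python3 - <<'E'
from h import *
i=grab_frame("side")[80:310,330:570]
cv2.imwrite("pics/b2_side.png",cv2.resize(i,None,fx=2.6,fy=2.6,interpolation=cv2.INTER_CUBIC))
E
```

```text
time: 19.27
tool_pos: [0.5029, -0.0043, 0.1688]
tool_rot: [-0.0, 0.999, 0.045, -0.002]
contact_force: [0.3, 0.5, -0.7]
gripper_width: 0.402
time: 20.02
tool_pos: [0.4989, -0.2313, 0.1692]
tool_rot: [-0.0, 0.999, 0.043, -0.001]
contact_force: [0.4, 0.1, -0.8]
gripper_width: 0.402
time: 20.85
tool_pos: [0.4996, -0.2271, 0.1695]
tool_rot: [-0.0, 0.896, -0.445, -0.001]
contact_force: [-0.3, 0.7, -1.2]
gripper_width: 0.402
time: 21.02
tool_pos: [0.4998, -0.2276, 0.1699]
tool_rot: [-0.0, 0.897, -0.442, -0.001]
contact_force: [0.7, -0.8, -1.1]
gripper_width: 0.402
t 21.02 pos [ 0.4998 -0.2276  0.1699] F [ 0.7 -0.8 -1.1] w 0.402
shift now [0.0015 0.0002 0.1334] turn [0.0003 0.0018 0.0027] shift after turn [0.0012 0.0003 0.1334]
```

View pics/b2_side.png

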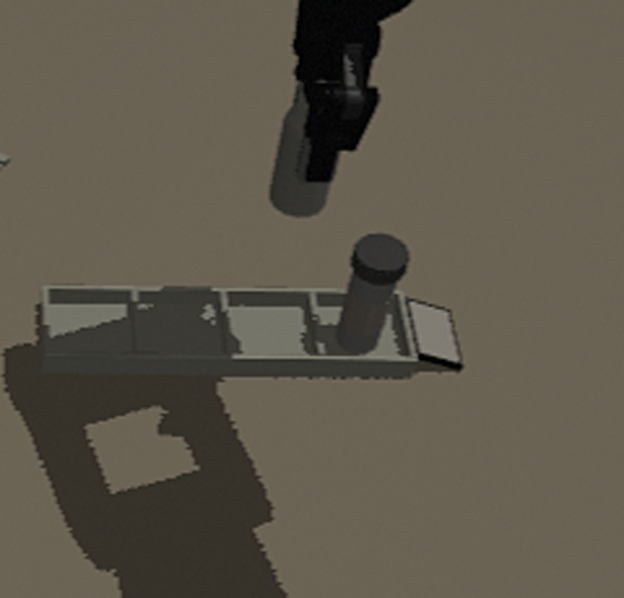

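The bottle hangs upright (300,180) and the tube stands in compartment 1. Lower it.

```bash
python3 -m inch '.0014 0 .02 0 0 0 1;0 0 .03 0 0 0 1;0 0 .03 0 0 0 1;0 0 .025 0 0 0 1;0 0 .013 0 0 0 1;0 0 .006 0 0 0 1;0 0 .003 0 0 0 1;0 0 0 0 0 0 1;0 0 0 0 0 0 1'
python3 g.py .5004 -.2287 .0365 -.918
python3 -m inch '0 0 .001 0 0 0 1;0 0 .001 0 0 0 1;0 0 0 0 0 0 1;0 0 0 0 0 0 1'; python3 -m inch '0 0 .001 0 0 0 1;0 0 0 0 0 0 1;0 0 0 0 0 0 1'
```

```text
time: 21.82
tool_pos: [0.5024, -0.2305, 0.0455]
tool_rot: [0.0, 0.897, -0.443, 0.001]
contact_force: [-0.1, 0.0, -0.9]
gripper_width: 0.401
t 21.82 pos [ 0.5024 -0.2305  0.0455] F [-0.1  0.  -0.9] w 0.401
shift now [-0.0027  0.0005  0.009 ] turn [-0.001  -0.0028  0.0003] shift after turn [-0.0026  0.0005  0.009 ]
time: 22.15
tool_pos: [0.5014, -0.2299, 0.0423]
tool_rot: [0.0, 0.896, -0.443, 0.0]
contact_force: [-0.5, 0.5, -1.1]
gripper_width: 0.402
time: 22.4
tool_pos: [0.5011, -0.2297, 0.0407]
tool_rot: [-0.0, 0.897, -0.443, -0.0]
contact_force: [0.2, 0.7, -1.4]
gripper_width: 0.401
```

```bash
python3 -m inch '0 0 .001 0 0 0 1;0 0 .001 0 0 0 1;0 0 0 0 0 0 1;0 0 0 0 0 0 1'; python3 -m inch '0 0 .001 0 0 0 1;0 0 0 0 0 0 1;0 0 0 0 0 0 1';python3 -m inch '0 0 .0005 0 0 0 1;0 0 0 0 0 0 1;0 0 0 0 0 0 1'
```

```text
time: 22.73
tool_pos: [0.5011, -0.2297, 0.0386]
tool_rot: [-0.0, 0.896, -0.443, -0.0]
contact_force: [-0.2, 0.1, 0.1]
gripper_width: 0.401
time: 22.98
tool_pos: [0.5011, -0.2298, 0.0377]
tool_rot: [-0.0, 0.896, -0.443, -0.0]
contact_force: [0.2, -0.3, -0.3]
gripper_width: 0.407
time: 23.23
tool_pos: [0.5012, -0.2298, 0.0373]
tool_rot: [-0.0, 0.896, -0.443, -0.0]
contact_force: [-0.2, -0.0, -1.0]
gripper_width: 0.398
```

```bash
python3 -m inch '0 0 .0005 0 0 0 1;0 0 0 0 0 0 1;0 0 0 0 0 0 1';python3 -m inch '0 0 .0005 0 0 0 1;0 0 0 0 0 0 1;0 0 0 0 0 0 1'
```

```text
time: 23.48
tool_pos: [0.5012, -0.2298, 0.0368]
tool_rot: [-0.0, 0.896, -0.443, -0.0]
contact_force: [0.8, -0.4, -1.0]
gripper_width: 0.402
time: 23.73
tool_pos: [0.5013, -0.2298, 0.0366]
tool_rot: [-0.0, 0.896, -0.443, 0.0]
contact_force: [-0.3, 0.6, 1.3]
gripper_width: 0.401
```

Just touching (load shift of about 2 N). Release.

```bash
python3 -m inch '0 0 .0003 0 0 0 1;0 0 0 0 0 0 .63;0 0 0 0 0 0 .58;0 0 0 0 0 0 .54;0 0 0 0 0 0 .5;0 0 0 0 0 0 .4;0 0 0 0 0 0 .2;0 0 0 0 0 0 0;0 0 0 0 0 0 0;0 0 0 0 0 0 0'
python3 -m inch '0 0 -.01 0 0 0 0;0 0 -.02 0 0 0 0;0 0 -.025 0 0 0 0;0 0 -.03 0 0 0 0;0 0 -.03 0 0 0 0;0 0 -.018 0 0 0 0;0 0 0 0 0 0 0;0 0 0 0 0 0 0'
python3 g.py .513 .2224 .17 .09
python3 - <<'E'
from h import *
i=grab_frame("side")[80:310,330:570]
cv2.imwrite("pics/c2_side.png",cv2.resize(i,None,fx=2.6,fy=2.6,interpolation=cv2.INTER_CUBIC))
E
```

```text
time: 24.57
tool_pos: [0.5012, -0.2298, 0.036]
tool_rot: [0.0, 0.896, -0.443, 0.0]
contact_force: [0.1, -0.7, -0.3]
gripper_width: 0.999
time: 25.23
tool_pos: [0.502, -0.2303, 0.1712]
tool_rot: [0.0, 0.897, -0.443, 0.002]
contact_force: [0.4, -0.7, -0.5]
gripper_width: 1.002
t 25.23 pos [ 0.502  -0.2303  0.1712] F [ 0.4 -0.7 -0.5] w 1.002
shift now [-3.530e-01 -2.837e-01  3.000e-04] turn [ 6.000e-04 -4.000e-03 -1.008e+00] shift after turn [ 0.0516 -0.4499  0.0012]
```

View pics/c2_side.png

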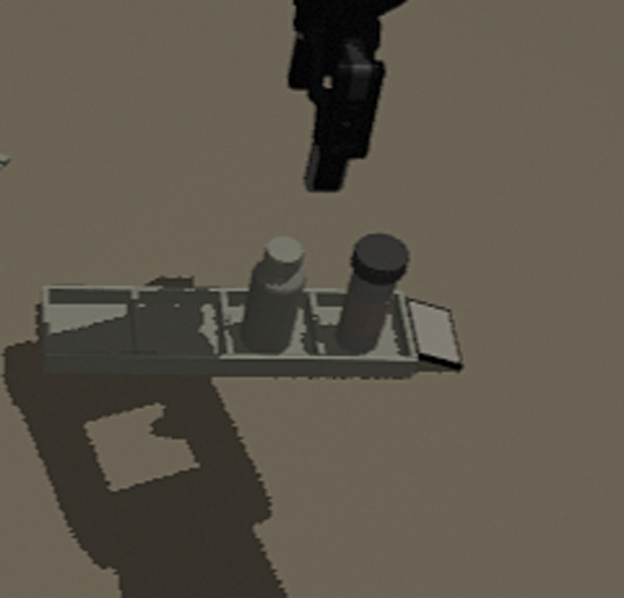

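The bottle stands in compartment 2 (270,300), beside the tube. The two views differed by 4 mm on the amber jar, so I re-measure it before moving.

Run:
```python
from h import *
for n,(x,y,w,h,k) in dict(top=(195,255,80,50,9),side=(225,320,90,90,6)).items():
    i=grab_frame(n)[y:y+h,x:x+w]
    cv2.imwrite(f"pics/am_{n}.png",cv2.resize(i,None,fx=k,fy=k,interpolation=cv2.INTER_CUBIC))
# expected contours: amber top circle & shoulder circle for candidate centre
for c in [(.513,.2224),(.5115,.2242)]:
  for n,(x,y,w,h,k) in dict(top=(195,255,80,50,9),side=(225,320,90,90,6)).items():
    im=cv2.imread(f"pics/am_{n}.png")
    a=np.linspace(0,6.28,60)
    for z,r in((.084,.019),(.067,.019),(.061,.021),(.004,.021)):
        p=np.array([(proj(n,(c[0]+r*np.cos(t),c[1]+r*np.sin(t),z))-(x,y)+.5)*k for t in a]).astype(int)
        cv2.polylines(im,[p],True,(0,255,0))
    cv2.imwrite(f"pics/am_{n}_{c[1]}.png",im)
a=[cv2.imread(f"pics/am_side_{y}.png") for y in(.2224,.2242)]
cv2.imwrite("pics/am_s.png",cv2.resize(np.hstack(a),(800,400)))
b=[cv2.imread(f"pics/am_top_{y}.png") for y in(.2224,.2242)]
cv2.imwrite("pics/am_t.png",cv2.resize(np.hstack(b),(800,250)))
```

View pics/am_s.png

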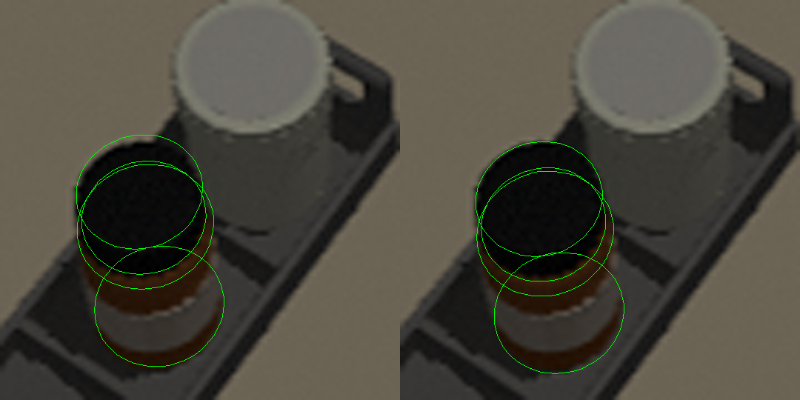

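View pics/am_t.png

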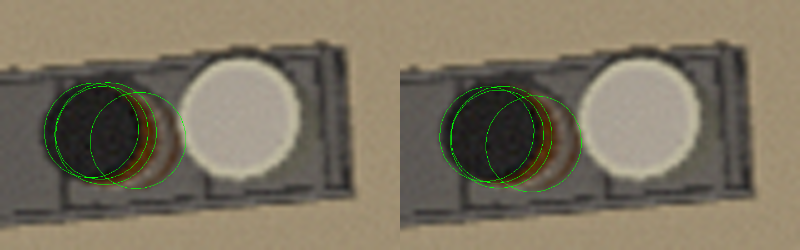

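The jar foot overlay fits within about 2 mm for (0.512, 0.222), which is close enough for the grasp. Go for the amber jar.

```bash
python3 -m inch '0 0 0 0 0 -.06 0;0 0 0 0 0 -.11 0;0 0 0 0 0 -.11 0;0 0 0 0 0 -.11 0;0 0 0 0 0 -.11 0;0 0 0 0 0 -.11 0;0 0 0 0 0 -.11 0;0 0 0 0 0 -.11 0;0 0 0 0 0 -.11 0;0 0 0 0 0 -.068 0'
python3 -m inch '.002 -.015 0 0 0 0 0;.0034 -.03 0 0 0 0 0;.0034 -.03 0 0 0 0 0;.0034 -.03 0 0 0 0 0;.0034 -.03 0 0 0 0 0;.0034 -.03 0 0 0 0 0;.0034 -.03 0 0 0 0 0;.0034 -.03 0 0 0 0 0;.0034 -.03 0 0 0 0 0;.0034 -.03 0 0 0 0 0'
python3 -m inch '.0034 -.03 0 0 0 0 0;.0034 -.03 0 0 0 0 0;.0034 -.03 0 0 0 0 0;.0034 -.03 0 0 0 0 0;.0034 -.03 0 0 0 0 0;.001 -.012 0 0 0 0 0;0 0 0 0 0 0 0;0 0 0 0 0 0 0'
python3 g.py .512 .2222 .033 .09
```

```text
time: 26.22
tool_pos: [0.5002, -0.2292, 0.1668]
tool_rot: [-0.001, 0.999, 0.047, -0.002]
contact_force: [0.8, 0.5, -0.5]
gripper_width: 1.001
time: 27.05
tool_pos: [0.5066, 0.0592, 0.1676]
tool_rot: [-0.0, 0.999, 0.044, -0.001]
contact_force: [-0.1, -0.9, -0.4]
gripper_width: 1.0
time: 27.72
tool_pos: [0.5105, 0.22, 0.1679]
tool_rot: [0.001, 0.999, 0.045, -0.001]
contact_force: [0.8, -0.6, -0.3]
gripper_width: 1.001
t 27.72 pos [0.5105 0.22   0.1679] F [ 0.8 -0.6 -0.3] w 1.001
shift now [ 0.0019 -0.0021  0.1349] turn [0.001  0.002  0.0009] shift after turn [ 0.0017 -0.002   0.1349]
```

```bash
python3 -m inch '.0005 -.004 .02 0 0 0 0;0 0 .025 0 0 0 0;0 0 .025 0 0 0 0;0 0 .025 0 0 0 0;0 0 .02 0 0 0 0;0 0 .013 0 0 0 0;0 0 .006 0 0 0 0;0 0 0 0 0 0 0;0 0 0 0 0 0 0'
python3 g.py .512 .2222 .033 .09
python3 -m inch '0 0 0 0 0 0 .25;0 0 0 0 0 0 .35;0 0 0 0 0 0 .4;0 0 0 0 0 0 .45;0 0 0 0 0 0 .5;0 0 0 0 0 0 .55;0 0 0 0 0 0 .7;0 0 0 0 0 0 .8;0 0 0 0 0 0 1;0 0 0 0 0 0 1'
python3 -m inch '0 0 0 0 0 0 1;0 0 0 0 0 0 1;0 0 0 0 0 0 1'
python3 -m inch '0 0 -.005 0 0 0 1;0 0 -.01 0 0 0 1;0 0 -.02 0 0 0 1;0 0 -.02 0 0 0 1;0 0 -.02 0 0 0 1;0 0 -.02 0 0 0 1;0 0 -.02 0 0 0 1;0 0 -.015 0 0 0 1;0 0 -.005 0 0 0 1;0 0 0 0 0 0 1'
python3 g.py .5496 -.1910 .17 -.918
```

```text
time: 28.47
tool_pos: [0.5122, 0.2236, 0.0357]
tool_rot: [-0.0, 0.999, 0.045, 0.0]
contact_force: [0.1, 0.4, 0.3]
gripper_width: 1.0
t 28.47 pos [0.5122 0.2236 0.0357] F [0.1 0.4 0.3] w 1.0
shift now [-0.0003  0.0014  0.0027] turn [-0.0001 -0.0009 -0.0008] shift after turn [-0.0003  0.0014  0.0027]
time: 29.3
tool_pos: [0.5123, 0.2243, 0.036]
tool_rot: [-0.0, 0.999, 0.045, 0.001]
contact_force: [-0.4, 0.6, 5.7]
gripper_width: 0.474
time: 29.55
tool_pos: [0.5124, 0.2243, 0.036]
tool_rot: [-0.0, 0.999, 0.045, 0.001]
contact_force: [0.0, 0.7, 4.6]
gripper_width: 0.471
time: 30.38
tool_pos: [0.5122, 0.2242, 0.1718]
tool_rot: [-0.0, 0.999, 0.045, 0.001]
contact_force: [-0.0, 0.3, -0.6]
gripper_width: 0.47
t 30.38 pos [0.5122 0.2242 0.1718] F [-0.   0.3 -0.6] w 0.47
shift now [-1.000e-04  4.169e-01  1.600e-03] turn [-0.002  -0.0024  1.0081] shift after turn [0.3525 0.2225 0.0018]
```

```bash
python3 -m inch '0 .015 0 0 0 0 1;0 .03 0 0 0 0 1;0 .03 0 0 0 0 1;0 .03 0 0 0 0 1;0 .03 0 0 0 0 1;0 .03 0 0 0 0 1;0 .03 0 0 0 0 1;0 .03 0 0 0 0 1;0 .03 0 0 0 0 1;0 .03 0 0 0 0 1'
python3 -m inch '0 .03 0 0 0 0 1;0 .03 0 0 0 0 1;0 .03 0 0 0 0 1;0 .03 0 0 0 0 1;0 .013 0 0 0 0 1;0 0 0 0 0 0 1'
python3 -m inch '0 0 0 0 0 .06 1;0 0 0 0 0 .11 1;0 0 0 0 0 .11 1;0 0 0 0 0 .11 1;0 0 0 0 0 .11 1;0 0 0 0 0 .11 1;0 0 0 0 0 .11 1;0 0 0 0 0 .11 1;0 0 0 0 0 .11 1;0 0 0 0 0 .068 1'
python3 -m inch '0 0 0 0 0 0 1;0 0 0 0 0 0 1'
python3 g.py .5496 -.1910 .036 -.918
```

```text
time: 31.22
tool_pos: [0.5359, -0.061, 0.168]
tool_rot: [-0.001, 0.999, 0.045, -0.002]
contact_force: [0.8, 0.1, -1.5]
gripper_width: 0.467
time: 31.72
tool_pos: [0.5482, -0.1944, 0.1683]
tool_rot: [-0.0, 0.999, 0.043, -0.001]
contact_force: [0.6, 0.0, -1.5]
gripper_width: 0.474
time: 32.55
tool_pos: [0.5485, -0.1905, 0.1687]
tool_rot: [-0.0, 0.896, -0.445, -0.001]
contact_force: [0.9, 0.2, -1.8]
gripper_width: 0.471
time: 32.72
tool_pos: [0.5487, -0.191, 0.1691]
tool_rot: [-0.0, 0.897, -0.442, -0.001]
contact_force: [0.4, -0.0, -0.4]
gripper_width: 0.473
t 32.72 pos [ 0.5487 -0.191   0.1691] F [ 0.4 -0.  -0.4] w 0.473
shift now [ 0.0008 -0.0008  0.1331] turn [0.0004 0.0018 0.0029] shift after turn [ 0.0005 -0.0007  0.1331]
```

```bash
python3 -m inch '-.001 -.001 .02 0 0 0 1;0 0 .03 0 0 0 1;0 0 .03 0 0 0 1;0 0 .025 0 0 0 1;0 0 .013 0 0 0 1;0 0 .006 0 0 0 1;0 0 .003 0 0 0 1;0 0 .002 0 0 0 1;0 0 .001 0 0 0 1;0 0 0 0 0 0 1'
python3 -m inch '0 0 0 0 0 0 1;0 0 0 0 0 0 1'
python3 g.py .5496 -.1910 .036 -.918
```

```text
time: 33.55
tool_pos: [0.5504, -0.1914, 0.0415]
tool_rot: [-0.0, 0.897, -0.443, 0.001]
contact_force: [0.3, -0.4, -0.8]
gripper_width: 0.474
time: 33.72
tool_pos: [0.55, -0.1913, 0.0411]
tool_rot: [-0.0, 0.897, -0.443, 0.001]
contact_force: [-0.4, -0.2, -1.3]
gripper_width: 0.472
t 33.72 pos [ 0.55   -0.1913  0.0411] F [-0.4 -0.2 -1.3] w 0.472
shift now [-0.0004  0.0001  0.0051] turn [-0.0008 -0.0016  0.    ] shift after turn [-0.0004  0.0001  0.0051]
```

```bash
python3 -m inch '0 0 .001 0 0 0 1;0 0 .001 0 0 0 1;0 0 .001 0 0 0 1;0 0 0 0 0 0 1;0 0 0 0 0 0 1'; python3 -m inch '0 0 .0007 0 0 0 1;0 0 0 0 0 0 1;0 0 0 0 0 0 1';python3 -m inch '0 0 .0005 0 0 0 1;0 0 0 0 0 0 1;0 0 0 0 0 0 1'
```

```text
time: 34.13
tool_pos: [0.5492, -0.1909, 0.0368]
tool_rot: [0.0, 0.897, -0.443, -0.0]
contact_force: [-1.4, 0.6, -1.4]
gripper_width: 0.47
time: 34.38
tool_pos: [0.5493, -0.1909, 0.0362]
tool_rot: [0.0, 0.897, -0.443, -0.0]
contact_force: [-0.1, 0.3, -1.3]
gripper_width: 0.47
time: 34.63
tool_pos: [0.5494, -0.191, 0.036]
tool_rot: [0.0, 0.896, -0.443, 0.0]
contact_force: [-0.9, -0.4, 1.3]
gripper_width: 0.471
```

Touching at z = 0.036. Release.

```bash
python3 -m inch '0 0 .0003 0 0 0 1;0 0 0 0 0 0 .56;0 0 0 0 0 0 .52;0 0 0 0 0 0 .48;0 0 0 0 0 0 .42;0 0 0 0 0 0 .3;0 0 0 0 0 0 .1;0 0 0 0 0 0 0;0 0 0 0 0 0 0;0 0 0 0 0 0 0'
python3 -m inch '0 0 -.01 0 0 0 0;0 0 -.02 0 0 0 0;0 0 -.025 0 0 0 0;0 0 -.03 0 0 0 0;0 0 -.03 0 0 0 0;0 0 -.018 0 0 0 0;0 0 0 0 0 0 0;0 0 0 0 0 0 0'
python3 g.py .5185 .1643 .17 .09
python3 - <<'E'
from h import *
i=grab_frame("side")[80:310,330:570]
cv2.imwrite("pics/c3_side.png",cv2.resize(i,None,fx=2.6,fy=2.6,interpolation=cv2.INTER_CUBIC))
i=grab_frame("top"); i=i[240:320,120:280]
cv2.imwrite("pics/c3_top.png",cv2.resize(i,None,fx=5,fy=5,interpolation=cv2.INTER_CUBIC))
E
```

```text
time: 35.47
tool_pos: [0.5493, -0.1909, 0.0355]
tool_rot: [-0.0, 0.896, -0.443, -0.0]
contact_force: [0.0, 0.5, 0.1]
gripper_width: 1.0
time: 36.13
tool_pos: [0.5502, -0.1914, 0.1708]
tool_rot: [0.0, 0.897, -0.443, 0.002]
contact_force: [0.0, 0.0, -0.8]
gripper_width: 1.004
t 36.13 pos [ 0.5502 -0.1914  0.1708] F [ 0.   0.  -0.8] w 1.004
shift now [-0.3018 -0.1908  0.    ] turn [ 2.000e-04 -4.000e-03 -1.008e+00] shift after turn [ 0.0004 -0.3571  0.0008]
```

View pics/c3_side.png

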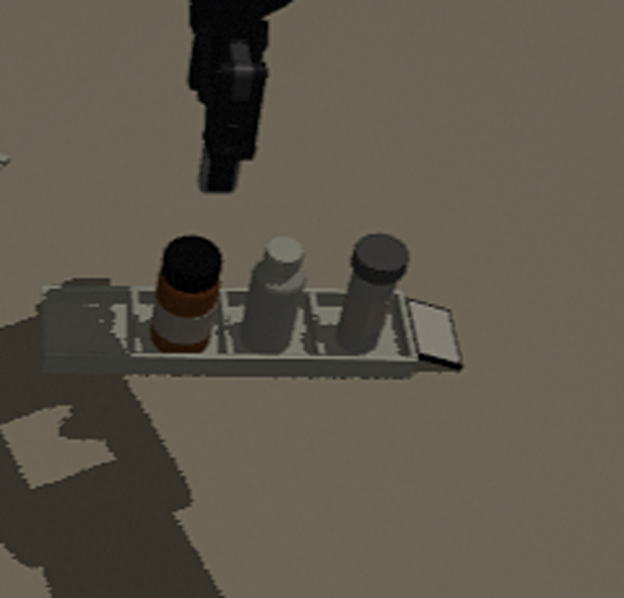

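View pics/c3_top.png

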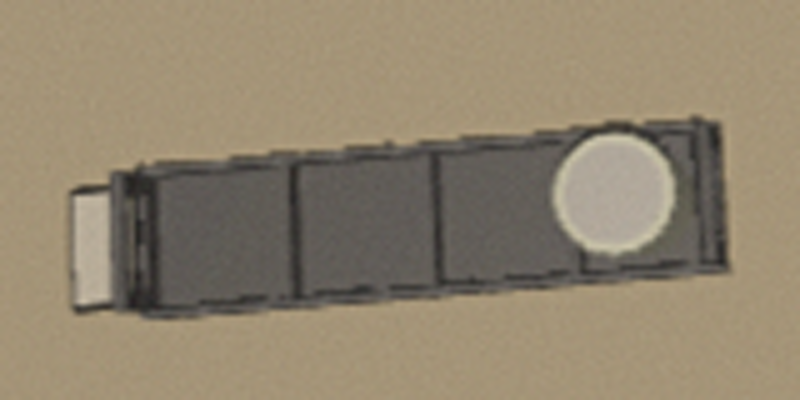

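Three stand in tray order (amber 188,295; bottle 270,300; tube 365,295), and the pot alone remains in the carrier at (243,278), unmoved. Next the pot, held by its lid.

```bash
python3 -m inch '0 0 0 0 0 -.06 0;0 0 0 0 0 -.11 0;0 0 0 0 0 -.11 0;0 0 0 0 0 -.11 0;0 0 0 0 0 -.11 0;0 0 0 0 0 -.11 0;0 0 0 0 0 -.11 0;0 0 0 0 0 -.11 0;0 0 0 0 0 -.11 0;0 0 0 0 0 -.068 0'
python3 -m inch '0 -.015 0 0 0 0 0;0 -.03 0 0 0 0 0;0 -.03 0 0 0 0 0;0 -.03 0 0 0 0 0;0 -.03 0 0 0 0 0;0 -.03 0 0 0 0 0;0 -.03 0 0 0 0 0;0 -.03 0 0 0 0 0;0 -.03 0 0 0 0 0;0 -.03 0 0 0 0 0'
python3 -m inch '0 -.03 0 0 0 0 0;0 -.03 0 0 0 0 0;0 -.012 0 0 0 0 0;0 0 0 0 0 0 0;0 0 0 0 0 0 0'
python3 g.py .5185 .1643 .041 .09
```

```text
time: 37.07
tool_pos: [0.5481, -0.1903, 0.1659]
tool_rot: [-0.001, 0.999, 0.047, -0.002]
contact_force: [0.2, -1.0, 0.1]
gripper_width: 1.006
time: 37.9
tool_pos: [0.5219, 0.095, 0.1668]
tool_rot: [-0.0, 0.999, 0.044, -0.001]
contact_force: [-0.0, 0.5, -0.2]
gripper_width: 0.998
time: 38.32
tool_pos: [0.5164, 0.1648, 0.1674]
tool_rot: [0.0, 0.999, 0.045, -0.001]
contact_force: [0.5, -1.3, 0.2]
gripper_width: 1.0
t 38.32 pos [0.5164 0.1648 0.1674] F [ 0.5 -1.3  0.2] w 1.0
shift now [0.0023 0.0006 0.1264] turn [0.0008 0.0019 0.0009] shift after turn [0.0021 0.0007 0.1264]
```

```bash
python3 -m inch '.001 -.001 .02 0 0 0 0;0 0 .025 0 0 0 0;0 0 .025 0 0 0 0;0 0 .025 0 0 0 0;0 0 .016 0 0 0 0;0 0 .01 0 0 0 0;0 0 .004 0 0 0 0;0 0 0 0 0 0 0;0 0 0 0 0 0 0'
python3 g.py .5185 .1643 .041 .09
python3 -m inch '0 0 0 0 0 0 .15;0 0 0 0 0 0 .25;0 0 0 0 0 0 .3;0 0 0 0 0 0 .35;0 0 0 0 0 0 .4;0 0 0 0 0 0 .5;0 0 0 0 0 0 .6;0 0 0 0 0 0 .8;0 0 0 0 0 0 1;0 0 0 0 0 0 1'
python3 -m inch '0 0 0 0 0 0 1;0 0 0 0 0 0 1;0 0 0 0 0 0 1'
python3 -m inch '0 0 -.005 0 0 0 1;0 0 -.01 0 0 0 1;0 0 -.02 0 0 0 1;0 0 -.02 0 0 0 1;0 0 -.02 0 0 0 1;0 0 -.02 0 0 0 1;0 0 -.02 0 0 0 1;0 0 -.015 0 0 0 1;0 0 -.005 0 0 0 1;0 0 0 0 0 0 1'
python3 g.py .5989 -.1533 .17 -.918
```

```text
time: 39.07
tool_pos: [0.519, 0.1653, 0.0444]
tool_rot: [-0.0, 0.999, 0.045, 0.001]
contact_force: [0.5, -0.0, 0.4]
gripper_width: 1.0
t 39.07 pos [0.519  0.1653 0.0444] F [ 0.5 -0.   0.4] w 1.0
shift now [-0.0006  0.001   0.0034] turn [-0.     -0.0014 -0.0009] shift after turn [-0.0006  0.001   0.0034]
time: 39.9
tool_pos: [0.5187, 0.1659, 0.0442]
tool_rot: [-0.0, 0.999, 0.045, 0.001]
contact_force: [-0.4, 0.5, 5.6]
gripper_width: 0.564
time: 40.15
tool_pos: [0.5187, 0.1659, 0.0442]
tool_rot: [-0.0, 0.999, 0.045, 0.001]
contact_force: [0.7, -0.4, 5.4]
gripper_width: 0.561
time: 40.98
tool_pos: [0.5188, 0.1658, 0.1802]
tool_rot: [-0.0, 0.999, 0.045, 0.001]
contact_force: [0.6, -0.6, -1.2]
gripper_width: 0.56
t 40.98 pos [0.5188 0.1658 0.1802] F [ 0.6 -0.6 -1.2] w 0.56
shift now [0.0511 0.325  0.0103] turn [-0.0016 -0.0024  1.008 ] shift after turn [0.3022 0.1302 0.0102]
```

```bash
python3 -m inch '.0025 .015 0 0 0 0 1;.0047 .03 0 0 0 0 1;.0047 .03 0 0 0 0 1;.0047 .03 0 0 0 0 1;.0047 .03 0 0 0 0 1;.0047 .03 0 0 0 0 1;.0047 .03 0 0 0 0 1;.0047 .03 0 0 0 0 1;.0047 .03 0 0 0 0 1;.0047 .03 0 0 0 0 1'
python3 -m inch '.0047 .03 0 0 0 0 1;.0015 .011 0 0 0 0 1;0 0 0 0 0 0 1;0 0 0 0 0 0 1'
python3 -m inch '0 0 0 0 0 .06 1;0 0 0 0 0 .11 1;0 0 0 0 0 .11 1;0 0 0 0 0 .11 1;0 0 0 0 0 .11 1;0 0 0 0 0 .11 1;0 0 0 0 0 .11 1;0 0 0 0 0 .11 1;0 0 0 0 0 .11 1;0 0 0 0 0 .068 1'
python3 -m inch '0 0 0 0 0 0 1;0 0 0 0 0 0 1'
python3 g.py .5989 -.1533 .0442 -.918
python3 - <<'E'
from h import *
i=grab_frame("side")[80:310,300:540]
cv2.imwrite("pics/b4_side.png",cv2.resize(i,None,fx=2.6,fy=2.6,interpolation=cv2.INTER_CUBIC))
E
```

```text
time: 41.82
tool_pos: [0.5873, -0.1153, 0.1762]
tool_rot: [-0.001, 0.999, 0.045, -0.002]
contact_force: [0.4, -1.0, -0.7]
gripper_width: 0.565
time: 42.15
tool_pos: [0.5973, -0.154, 0.1768]
tool_rot: [-0.001, 0.999, 0.044, -0.001]
contact_force: [-0.1, 0.6, -0.9]
gripper_width: 0.566
time: 42.98
tool_pos: [0.5976, -0.1522, 0.1778]
tool_rot: [-0.0, 0.896, -0.444, -0.001]
contact_force: [0.1, 0.6, -1.7]
gripper_width: 0.566
time: 43.15
tool_pos: [0.5978, -0.1528, 0.178]
tool_rot: [-0.0, 0.897, -0.441, -0.001]
contact_force: [0.4, 0.3, -0.6]
gripper_width: 0.564
t 43.15 pos [ 0.5978 -0.1528  0.178 ] F [ 0.4  0.3 -0.6] w 0.564
shift now [ 0.0012 -0.0006  0.1338] turn [0.0003 0.0011 0.0035] shift after turn [ 0.0011 -0.0006  0.1338]
```

View pics/b4_side.png

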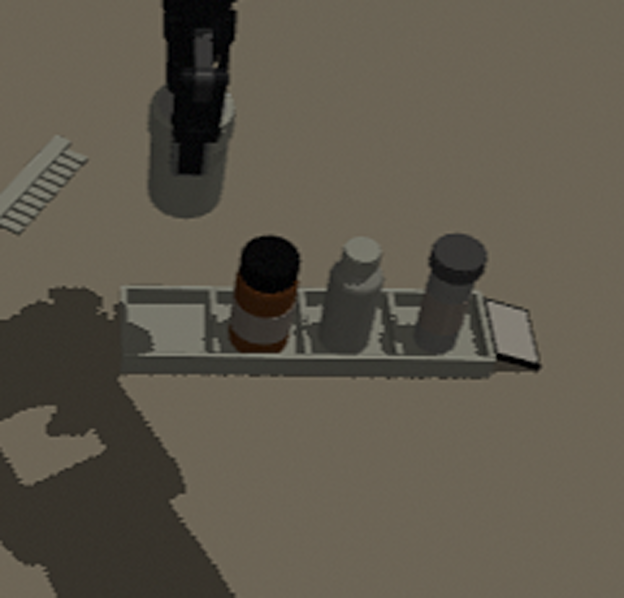

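The pot hangs upright (185,150) with compartment 4 free below. It fits with only 5 mm to spare, so I lower it part-way and check alignment.

```bash
python3 -m inch '-.0005 -.002 .02 0 0 0 1;0 0 .03 0 0 0 1;0 0 .03 0 0 0 1;0 0 .015 0 0 0 1;0 0 .007 0 0 0 1;0 0 0 0 0 0 1;0 0 0 0 0 0 1;0 0 0 0 0 0 1'
python3 g.py .5989 -.1533 .0442 -.918
python3 - <<'E'
from h import *
i=grab_frame("side")[130:250,300:460]
cv2.imwrite("pics/d4_side.png",cv2.resize(i,None,fx=5,fy=5,interpolation=cv2.INTER_CUBIC))
i=grab_frame("top")[200:300,340:480]
cv2.imwrite("pics/d4_top.png",cv2.resize(i,None,fx=5,fy=5,interpolation=cv2.INTER_CUBIC))
E
```

```text
time: 43.87
tool_pos: [0.6009, -0.1531, 0.0786]
tool_rot: [-0.0, 0.897, -0.443, 0.002]
contact_force: [1.5, -0.5, -0.7]
gripper_width: 0.567
t 43.87 pos [ 0.6009 -0.1531  0.0786] F [ 1.5 -0.5 -0.7] w 0.567
shift now [-0.0012  0.0017  0.0344] turn [-0.0018 -0.0029  0.0005] shift after turn [-0.0011  0.0017  0.0344]
```

View pics/d4_side.png

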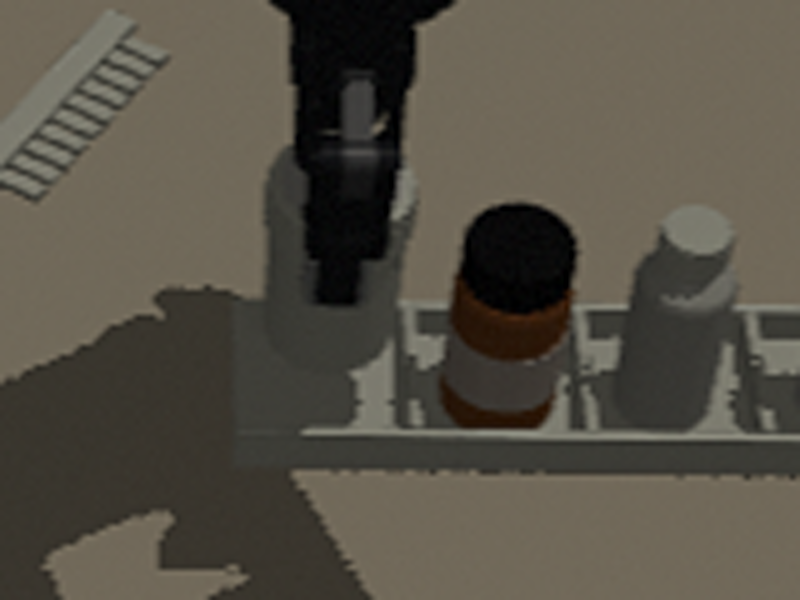

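View pics/d4_top.png

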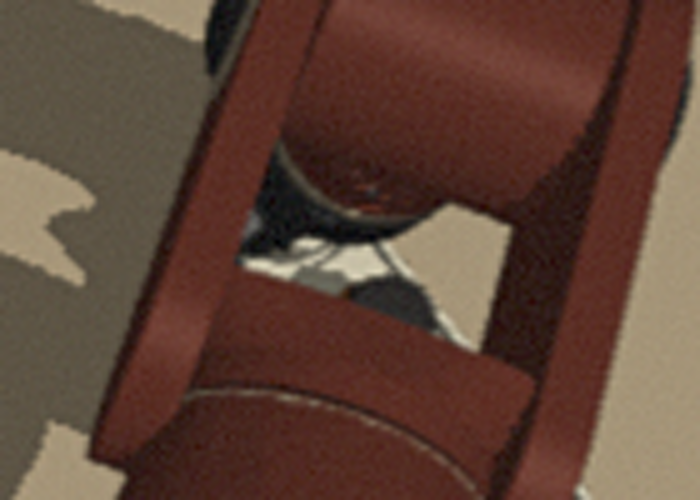

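Run:
```python
from h import *
im=cv2.imread("pics/d4_side.png")
a=np.linspace(0,6.28,60)
for c,col in(((.5989,-.1533),(0,255,0)),((.6009,-.1531),(0,0,255))):
  for z,r in((.0384,.024),(.004,.024)):
    if z<.01 and col[2]: continue
    p=np.array([(proj("side",(c[0]+r*np.cos(t),c[1]+r*np.sin(t),z))-(300,130)+.5)*5 for t in a]).astype(int)
    cv2.polylines(im,[p],True,col)
cv2.imwrite("pics/d4o.png",im)
```

```text
(no output)
```

View pics/d4o.png

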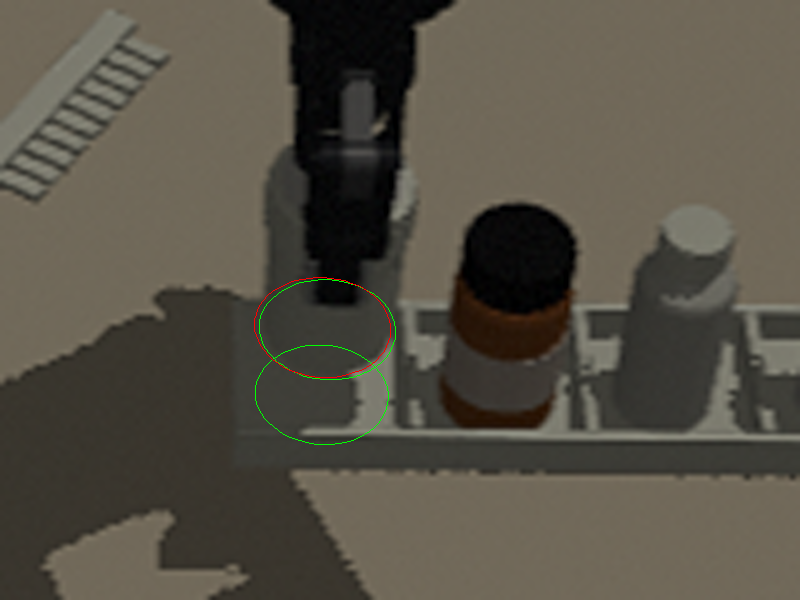

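The foot (327,320) matches the predicted circle, centred between the compartment walls. Lower it to contact.

```bash
python3 -m inch '-.0005 0 .012 0 0 0 1;0 0 .01 0 0 0 1;0 0 .004 0 0 0 1;0 0 .002 0 0 0 1;0 0 .001 0 0 0 1;0 0 0 0 0 0 1;0 0 0 0 0 0 1'
python3 g.py .5989 -.1533 .0442 -.918
python3 -m inch '0 0 .0005 0 0 0 1;0 0 0 0 0 0 1;0 0 0 0 0 0 1'
```

```text
time: 44.55
tool_pos: [0.5994, -0.1525, 0.0477]
tool_rot: [-0.0, 0.896, -0.443, 0.0]
contact_force: [0.2, -0.4, -1.1]
gripper_width: 0.562
t 44.55 pos [ 0.5994 -0.1525  0.0477] F [ 0.2 -0.4 -1.1] w 0.562
shift now [0.0004 0.0009 0.0035] turn [-0.0002 -0.0003 -0.    ] shift after turn [0.0004 0.0009 0.0035]
time: 44.8
tool_pos: [0.5994, -0.1525, 0.0473]
tool_rot: [-0.0, 0.896, -0.443, 0.0]
contact_force: [-0.4, 0.2, -0.3]
gripper_width: 0.563
```

```bash
python3 -m inch '0 0 .001 0 0 0 1;0 0 .001 0 0 0 1;0 0 0 0 0 0 1;0 0 0 0 0 0 1'; python3 -m inch '0 0 .0007 0 0 0 1;0 0 0 0 0 0 1;0 0 0 0 0 0 1';python3 -m inch '0 0 .0004 0 0 0 1;0 0 0 0 0 0 1;0 0 0 0 0 0 1'
```

```text
time: 45.13
tool_pos: [0.5991, -0.1523, 0.0448]
tool_rot: [-0.0, 0.896, -0.443, -0.0]
contact_force: [-0.2, 0.4, -0.2]
gripper_width: 0.565
time: 45.38
tool_pos: [0.5992, -0.1524, 0.0443]
tool_rot: [0.0, 0.896, -0.443, -0.0]
contact_force: [0.7, 0.3, -1.0]
gripper_width: 0.566
time: 45.63
tool_pos: [0.5993, -0.1524, 0.0442]
tool_rot: [-0.0, 0.897, -0.443, 0.0]
contact_force: [-1.3, 0.1, 0.6]
gripper_width: 0.566
```

```bash
python3 -m inch '0 0 .0004 0 0 0 1;0 0 0 0 0 0 1;0 0 0 0 0 0 1'
python3 -m inch '0 0 0 0 0 0 .48;0 0 0 0 0 0 .44;0 0 0 0 0 0 .4;0 0 0 0 0 0 .36;0 0 0 0 0 0 .3;0 0 0 0 0 0 .2;0 0 0 0 0 0 .1;0 0 0 0 0 0 0;0 0 0 0 0 0 0;0 0 0 0 0 0 0'
python3 -m inch '0 0 -.01 0 0 0 0;0 0 -.02 0 0 0 0;0 0 -.025 0 0 0 0;0 0 -.03 0 0 0 0;0 0 -.03 0 0 0 0;0 0 -.03 0 0 0 0;0 0 -.02 0 0 0 0;0 0 0 0 0 0 0'
python3 -m inch '-.02 -.02 0 0 0 0 0;-.02 -.02 0 0 0 0 0;-.02 -.02 0 0 0 0 0;-.02 -.02 0 0 0 0 0;-.02 -.02 0 0 0 0 0;-.02 -.02 0 0 0 0 0;0 0 0 0 0 0 0;0 0 0 0 0 0 0;0 0 0 0 0 0 0'
python3 - <<'E'
from h import *
for n in("top","side"): cv2.imwrite(f"pics/e_{n}.png",grab_frame(n))
E
```

```text
time: 45.88
tool_pos: [0.5994, -0.1524, 0.0442]
tool_rot: [-0.0, 0.897, -0.443, 0.0]
contact_force: [-2.4, 1.3, 6.1]
gripper_width: 0.567
time: 46.72
tool_pos: [0.5992, -0.1524, 0.0434]
tool_rot: [0.0, 0.896, -0.443, -0.0]
contact_force: [-0.3, 0.2, 0.1]
gripper_width: 1.003
time: 47.38
tool_pos: [0.6022, -0.1535, 0.2164]
tool_rot: [-0.001, 0.897, -0.443, 0.006]
contact_force: [1.3, -0.0, 0.4]
gripper_width: 1.001
time: 48.13
tool_pos: [0.6212, 0.0156, 0.2079]
tool_rot: [0.0, 0.897, -0.443, -0.0]
contact_force: [-0.5, -0.1, 0.2]
gripper_width: 0.999
```

View pics/e_side.png

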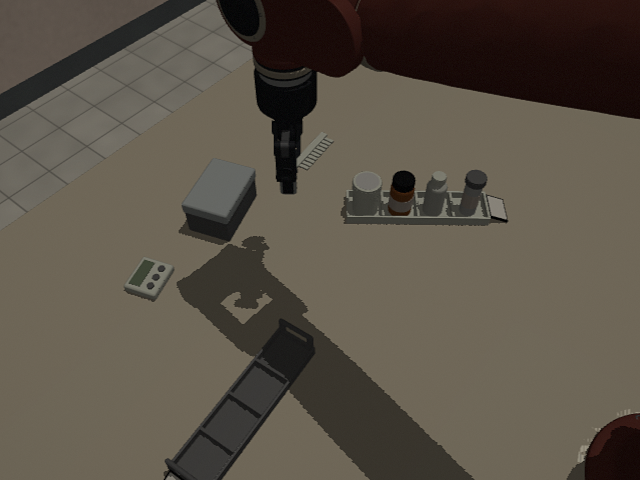

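View pics/e_top.png

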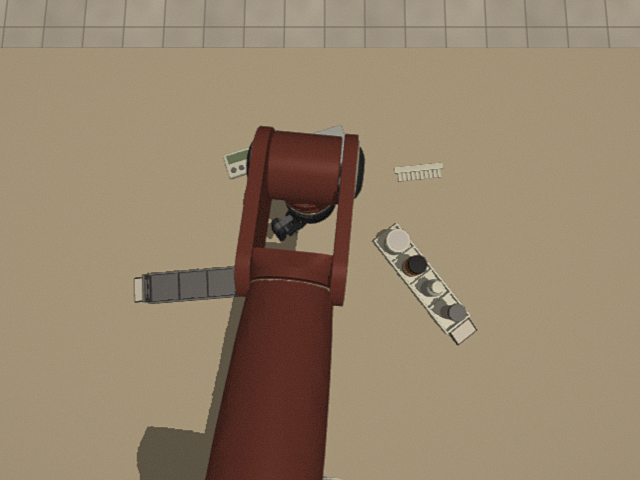

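Both views show all four upright in the tray, running from the card as tube (457,312), bottle (435,288), amber (416,265) and pot (397,240). The carrier is empty, and the tip box, comb and timer sit at their first pixels. The arm is clear, so I hand in.

```bash
python3 -m inch '0 0 0 0 0 0 0;0 0 0 0 0 0 0'
python3 - <<'E'
from h import *
a=cv2.imread("pics/side0.png").astype(int); b=cv2.imread("pics/e_side.png").astype(int)
s=state(); print(s["time"],abs(s["joint_vel"]).max(),s["contact_force"])
print(job_done())
E
```

```text
time: 48.4
tool_pos: [0.6216, 0.0149, 0.2084]
tool_rot: [0.0, 0.896, -0.444, -0.0]
contact_force: [0.6, 0.1, 0.6]
gripper_width: 1.002
48.4 0.002611777033895004 [0.64894726 0.08357081 0.57003495]
the job is handed in; nothing more can be done
None
```

All four containers are in the white tray in their carrier order, and the job was handed in at 48.4 s of the 128 s allowed. I moved them one at a time from the label-card end: tube, bottle, amber jar, then pot.

- **Set-down:** each container was lowered in steps of 1 mm or less near the floor until it touched. The highest contact force I read was about 7 N.
- **Final pictures:** both cameras show the four upright, each in its own compartment, and the carrier empty. The timer, tip box and gel comb look to be where they started. In the last top view the arm hides part of the tip box and timer, so for those two I rely on the side view.
- **Robot at hand-in:** the gripper was open, clear of everything and still.

**Disagreements:**
- The two camera views differed by about 4 mm on the amber jar at first. I re-measured it, and the grasp worked.
- The gripper read about 2 mm narrower than the stated diameters for the bottle, jar and pot. None of them visibly slipped.

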